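Return a scale weight to its bore

TASK

One brass weight stands by itself on the left plate of the counter scale (left as seen from the robot). Put it back in the weight tray, in the bore that fits its diameter: the tray lies loosely in its case, so feel for the bore with the weight's foot, and lower the weight in until it stands upright on the bottom, never pressing or banging it hard on the tray. Leave the two weights on the other plate and the rest of the things on the counter where they are.

Things in the scene. Friction and masses are not known exactly. Their poses are not given: they have to be found in the camera images.
- w100: the smallest of the three brass knob weights on the scale, 100 g, upright: cylinder 22 mm across and 24 mm high, foot edge chamfered 1 mm, on it a thinner neck 5 mm high and a round flat-sided knob 13 mm across and 9 mm high to hold it by (38 mm high in all). Origin: centre of its underside, z up. It belongs in the 22 mm bore (bore22)
- w200: the middle-sized of the three brass knob weights on the scale, 200 g, upright: cylinder 28 mm across and 30 mm high, foot edge chamfered 1 mm, on it a thinner neck 6 mm high and a round flat-sided knob 16 mm across and 11 mm high to hold it by (47 mm high in all). Origin: centre of its underside, z up. It belongs in the 28 mm bore (bore28)
- w500: the largest of the three brass knob weights on the scale, 500 g, upright: cylinder 38 mm across and 42 mm high, foot edge chamfered 1 mm, on it a thinner neck 8 mm high and a round flat-sided knob 21 mm across and 14 mm high to hold it by (64 mm high in all). Origin: centre of its underside, z up. It belongs in the 38 mm bore (bore38)
- scale: two-plate counter balance, painted base with a flat round steel plate at each end, beam locked so that it does not move, fixed to the counter. Origin: under the centre of its base on the counter; its y axis runs along the beam towards the left plate
- left_plate (a point): centre of the top face of the left plate (the one at the scale's +y end), 156 mm across, 118 mm above the counter. Exactly one of the three weights, a different one from time to time, stands on it, near the middle (up to 20 mm off)
- right_plate (a point): centre of the top face of the right plate, 156 mm across, 118 mm above the counter. The other two weights stand on it
- case: open wooden weight case fixed to the counter, 252 x 90 mm outside, walls 30 mm high. Origin: centre of its underside; x along the row of bores from small to large, z up. In it a bored tray (see tray_mid) lies with finger room around it: up to 8 mm off centre along the case's x and 6 mm along its y, not turned. It stays put under a light touch. Its offset is not measured
- tray_mid (a point): middle of the tray's flat top, 34 mm above the counter, IF it lay centred in the case; case axes. Wooden tray 222 x 64 mm with five upright blind bores for weights 18, 22, 28, 38 and 48 mm across, centred -92, -60, -23, 22 and 77 mm along x; each 1.6 mm wider than its weight, square-edged, 18 mm deep. The 18 mm bore holds its small weight (knob ends 11 mm above the tray); the rest are empty
- bore18 (a point): centre of the mouth of the 18 mm bore, at the height of the tray's top, IF the tray lay centred: the true bore is up to 8 mm (case x) and 6 mm (case y) away, so look or feel for it. Case axes
- bore22 (a point): centre of the mouth of the 22 mm bore, at the height of the tray's top, IF the tray lay centred: the true bore is up to 8 mm (case x) and 6 mm (case y) away, so look or feel for it. Case axes
- bore28 (a point): centre of the mouth of the 28 mm bore, at the height of the tray's top, IF the tray lay centred: the true bore is up to 8 mm (case x) and 6 mm (case y) away, so look or feel for it. Case axes
- bore38 (a point): centre of the mouth of the 38 mm bore, at the height of the tray's top, IF the tray lay centred: the true bore is up to 8 mm (case x) and 6 mm (case y) away, so look or feel for it. Case axes
- bore48 (a point): centre of the mouth of the 48 mm bore, at the height of the tray's top, IF the tray lay centred: the true bore is up to 8 mm (case x) and 6 mm (case y) away, so look or feel for it. Case axes
- w1000: a larger brass knob weight, 1 kg, 48 mm across and 80 mm high, on the counter, not needed. Origin: centre of its underside
- tin: closed steel tin, 76 mm across and 110 mm high. Origin: centre of its underside
- mug: white mug, 82 mm across and 85 mm high. Origin: centre of its underside
- calculator: pocket calculator, 150 x 78 x 17 mm, lying flat. Origin: centre of its underside
- scoop: aluminium scoop with a wooden handle, 110 x 66 x 31 mm plus 100 mm handle. Origin: on the counter under the blade's rear end; x towards the blade's mouth
- stamp: hand stamp, 60 x 30 mm and 66 mm high. Origin: centre of its underside
Not all that is in view belongs to the job. Leave any black look-alike of the w500 alone.

How it is judged:
By the outcome, as a careful person would: the job done as asked, in the order asked, and still so for the second after the job is handed in, with the robot touching nothing.
It also fails if it takes over 64 s, if anything falls off the work surface, if the arm or the gripper's body presses on something with over 40 N, if the wrist force passes 120 N, or if a joint passes its speed limit or range.

ROBOT

A 7-joint arm with a two-finger parallel gripper is mounted at the origin on the work surface. World frame = base frame: x ahead of the robot, y to its left, z up, the work surface at z = 0. Lengths are in m, angles in degrees, forces in N, time in s.
With the tool pointing down it reaches from about 0.425 to 0.825 m from the base axis. Payload 3.6 kg.
Tool frame: the origin (TCP) lies at the very end of the fingers, on their centre line; the grasp point (between the pads) lies 19 mm behind it (r.pinch_z is the z of the grasp point in the tool frame, in m); z points along the fingers, y is the line along which they close (so a half turn about z gives the same grasp; the last joint's range is limited). The gripper opens to 85 mm and grips with 20 to 120 N. Pads are 22 mm wide; open, the fingers measure 114 mm over their backs; the gripper's body (76 mm by 85 mm) begins 54 mm behind the grasp point. The pads swing forward as they close: fully open they stand 13 mm farther back than shut.
Start: joints at [68.497, 35.231, -0.722, 81.555, 0.464, 63.22, -2.315], TCP at [0.222, -0.611, 0.231] pointing down, gripper open.
Joint ranges: [-178.69, 178.69], [-17.37, 117.87], [-77.05, 75.6], [15.02, 138.74], [-78.02, 258.01], [0.78, 113.62], [-162.83, 162.83]. Speed limits (degrees/s): [159.86, 159.86, 180, 180, 180, 180, 180].

INTERFACE

Orientations are given as a 3x3 rotation matrix whose columns are the frame's x, y, z axes.
In Python, from workcell import r gives the robot as it stands.
- The arm moves only by the tool send_rows, never from a script. Its argument "rows" is text: rows parted by semicolons, each of 7 numbers parted by spaces: the shift along the tool's x, y, z as a fraction of full scale, then the turn, a rotation vector about the tool's x, y, z as a fraction of full scale, then the gripper command: -1 is shut, 1 is fully open, values between are in proportion. In form: x y z wx wy wz gripper; .... A call has 1 to 5 rows; each row shifts and turns the commanded pose from where the row before left it, along the tool's axes as they then stand; what a row does not reach is not made up. Full scale, the value 1, is 40 mm for a shift and 0.15 rad for a turn. A row lasts 1/10 s, in which the tool goes at most 50 mm and 8.59 degrees, less where a joint would pass 70% of its speed; a pose out of reach is approached as far as the arm can. A call with a number of a shift or a turn outside -1 to 1 is refused whole. A call with a gripper value outside its range is refused whole. The fingers move at their own pace and stop on an object; the grip force is fixed at half the most. Time passes only in rows, so rows that do not move let the fingers close. It gives the time, the measured TCP pose, the force, the opening and the grip force at its end, in the units of the state.
- r.sense(): the state, without advancing time (a new reading comes with each control period).
- r.camera(name): name is "scene" or "side" or "wrist"; returns (picture, depth): 480x640x3 uint8, red, green, blue; 480x640 float32, m along the optical axis (not along the pixel's ray), 0 where there is no reading.
- r.get_calibration(name): a dict with "fov_y" (degrees; the focal length in pixels is half the picture's height over the tangent of half this angle, whatever the lens; pixels are square), "cx", "cy" (the principal point, pixels), "rvec" (rotation vector, rad) and "tvec" (3), from world to camera coordinates, as OpenCV has them; the wrist camera has in their place "tool_from_camera" (4x4, takes a point from camera to tool coordinates, whose origin is the TCP and whose axes are the flange's). Camera axes: x right, y down, z forward; pixel columns grow to the right and rows downward; lengths in m; the calibration is good to about 2 mm. The wrist camera is an equidistant fisheye: a pixel r from the principal point sees the ray r / f radians off the axis. A picture is of the moment at which its call begins: read the wrist's pose just before it. get_calibration takes no time and is no camera call.
- r.sign_off(): hands the job in; it is judged then, once.
The state is a dict: "time_s": time; "joints": joint angles; "qvel": joint speeds; "effort": joint torques, N m; "eef_pos": TCP position; "orientation": TCP orientation; "ft_force": force on the tool from outside, world axes, zero at the start; "wrist_torque": the same for the moment, N m; "opening": opening from 0.0 (shut) to 1.0 (fully open); "finger_force": force on a finger pad.
Only numpy, scipy, OpenCV 4.12 (cv2) and the standard library are available. Lean on these libraries where they do the work, as an engineer would, in place of code of your own. Each camera call takes 0.05 s, during which the arm holds its last target. There are 200 camera calls.

## Working session

There is one attempt and no reset: what is moved stays moved. The work goes in short steps, Python scripts to look and compute and a tool call to move; the robot and the scene stay as the last step left them, time stands still between calls to the robot, and variables do not carry over. Pictures are saved under pics/ and viewed, at most 10 in all, crops included, and the job is handed in when it is done.

Besides the shell and the picture viewer there is one more tool, called after "Call:" in YAML: its name, and indented under it one key for each argument. send_rows: Moves the arm, as the interface text tells. Shift numbers are shares of 40 mm and turn numbers shares of 0.15 rad, none past 1 either way. Its arguments: {"type":"object","properties":{"rows":{"type":"string"}},"required":["rows"]}

```bash
mkdir -p pics; cat > h.py <<'E'
import numpy as np, cv2
from workcell import r
def cal(n):
    c=r.get_calibration(n); f=240/np.tan(np.radians(c["fov_y"])/2); return c,f
def world(n,depth):
    c,f=cal(n); v,u=np.mgrid[0:480,0:640]
    P=np.dstack([(u-c["cx"])/f*depth,(v-c["cy"])/f*depth,depth])
    R=cv2.Rodrigues(np.array(c["rvec"],float))[0]
    return (P-np.array(c["tvec"]).ravel())@R
def ray_plane(n,u,v,z):
    c,f=cal(n);R=cv2.Rodrigues(np.array(c["rvec"],float))[0]
    o=-R.T@np.array(c["tvec"]).ravel(); d=R.T@np.array([(u-c["cx"])/f,(v-c["cy"])/f,1])
    return o+d*(z-o[2])/d[2]
def save(n,k):
    p,d=r.camera(n); cv2.imwrite(f"pics/{k}.png",p[:,:,::-1]); np.savez(f"pics/{k}.npz",p=p,d=d); return p,d
E
python3 - <<'E'
from h import *
save("scene","s0");save("side","d0")
for n in("scene","side","wrist"):print(n,r.get_calibration(n))
s=r.sense();print({k:s[k] for k in("time_s","eef_pos","orientation","ft_force","opening")},r.pinch_z)
E
```

```text
scene {'fov_y': 51.711780156792436, 'cx': 327.28911333607255, 'cy': 240.36640506205413, 'rvec': array([ 0.93628681,  2.3999593 , -1.1235781 ]), 'tvec': array([ 0.35629354, -0.20678199,  1.34118115])}
side {'fov_y': 45.891403716535294, 'cx': 318.58520513033113, 'cy': 243.8292276032996, 'rvec': array([ 0.31706595, -2.77886633,  1.21695518]), 'tvec': array([0.58604467, 0.1353035 , 1.4607973 ])}
wrist {'fov_y': 65.70646984690485, 'cx': 320.4925582381751, 'cy': 236.5564131162187, 'tool_from_camera': array([[-4.62010632e-05, -9.48623503e-01, -3.16407090e-01,
         8.21579753e-02],
       [ 9.99999515e-01,  2.67326320e-04, -9.47491634e-04,
         1.81922173e-03],
       [ 9.83396776e-04, -3.16406980e-01,  9.48623031e-01,
        -1.42767272e-01],
       [ 0.00000000e+00,  0.00000000e+00,  0.00000000e+00,
         1.00000000e+00]])}
{'time_s': 0.1, 'eef_pos': array([ 0.22192724, -0.61019894,  0.23024701]), 'orientation': array([[ 9.39767952e-01,  3.41812098e-01, -8.28778012e-04],
       [ 3.41813102e-01, -9.39765389e-01,  2.19466764e-03],
       [-2.86929407e-05, -2.34576549e-03, -9.99997248e-01]]), 'ft_force': array([ 0.08743899, -0.83150704, -0.1133269 ]), 'opening': 1.0013408199905354} -0.0187
```

View pics/s0.png

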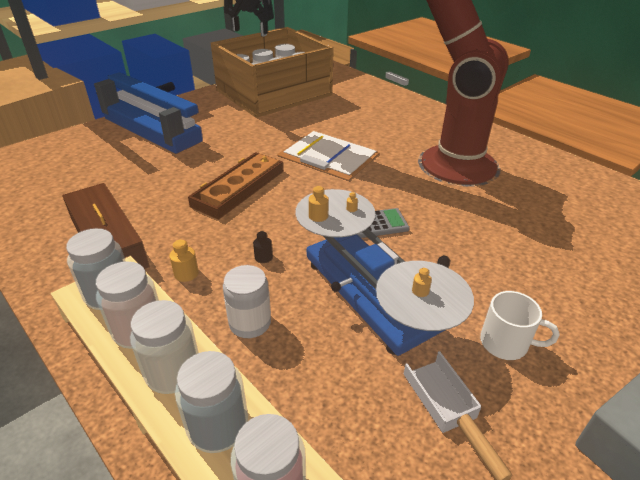

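View pics/d0.png

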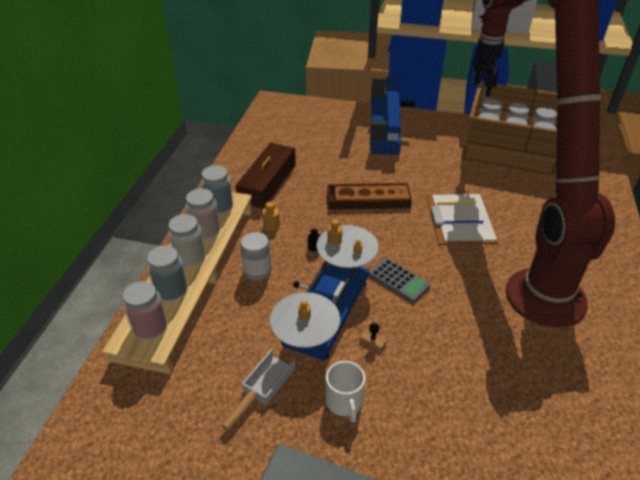

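The scene view shows the plate with a single weight at (423,283) and the other plate with a large weight at (318,205) and a small one at (352,203). The tray is at (240,182), and a black look-alike stands at (263,247). In the side view the single-weight plate is at (305,318) and the tray at (370,194). I'll measure these next.

```bash
python3 - <<'E'
from h import *
for n,k in(("scene","s0"),("side","d0")):
    z=np.load(f"pics/{k}.npz");p,d=z["p"],z["d"];W=world(n,d)
    hsv=cv2.cvtColor(p,cv2.COLOR_RGB2HSV)
    # brass above plates
    m=((W[...,2]>.122)&(W[...,2]<.19)&(hsv[...,0]>10)&(hsv[...,0]<28)&(hsv[...,1]>130)&(d>0)).astype(np.uint8)
    N,L,S,C=cv2.connectedComponentsWithStats(m)
    for i in range(1,N):
        if S[i,4]>40:
            P=W[L==i];print(n,"brass",S[i],P.min(0).round(3),P.max(0).round(3),np.median(P,0).round(3))
    m=((abs(W[...,2]-.118)<.004)&(hsv[...,1]<70)&(d>0)).astype(np.uint8)
    N,L,S,C=cv2.connectedComponentsWithStats(m)
    for i in range(1,N):
        if S[i,4]>500:
            P=W[L==i];lo,hi=P.min(0),P.max(0);print(n,"plate",S[i],((lo+hi)/2).round(3),(hi-lo).round(3))
    # tray/case
    box=(slice(140,225),slice(180,295)) if n=="scene" else (slice(175,215),slice(320,418))
    w=W[box].reshape(-1,3);w=w[(w[:,2]>.024)&(w[:,2]<.04)]
    r_=cv2.minAreaRect((w[:,:2]*1000).astype(np.float32));print(n,"case rect",r_,np.median(w[:,2]))
    t=w[w[:,2]>.0325];print("tray rect",cv2.minAreaRect((t[:,:2]*1000).astype(np.float32)),len(t))
a=cv2.imread("pics/s0.png")
b=np.hstack([cv2.resize(a[180:330,280:480],(533,400),interpolation=3)])
c=cv2.resize(a[140:225,180:295],(533,394)[:2],interpolation=3)
cv2.imwrite("pics/crop.png",cv2.resize(np.hstack([b,cv2.resize(c,(533,400))]),(800,300)))
E
```

```text
scene brass [ 211   27  123   52 2917] [-0.077 -0.843  0.122] [ 0.246 -0.552  0.163] [ 0.096 -0.667  0.144]
scene brass [309 186  19  35 539] [0.536 0.022 0.122] [0.571 0.059 0.185] [0.559 0.047 0.156]
scene brass [347 192  10  20 149] [0.48  0.058 0.122] [0.499 0.076 0.159] [0.492 0.069 0.14 ]
scene brass [413 268  18  29 387] [0.554 0.284 0.122] [0.58  0.312 0.167] [0.572 0.302 0.147]
scene plate [ 296  189   80   49 2265] [0.516 0.049 0.118] [0.156 0.155 0.007]
scene plate [ 376  261   98   70 4861] [0.562 0.304 0.118] [0.156 0.156 0.007]
scene case rect ((539.4449462890625, -393.99237060546875), (254.82769775390625, 300.61181640625), 15.076510429382324) 0.03189693566698676
tray rect ((534.7674560546875, -391.90728759765625), (227.50343322753906, 291.63641357421875), 17.013263702392578) 892
side brass [ 467   83   90   60 1143] [-0.031 -0.843  0.122] [ 0.244 -0.547  0.166] [ 0.127 -0.574  0.143]
side brass [491  86  66  19 696] [-0.044 -0.842  0.122] [ 0.17  -0.794  0.165] [ 0.059 -0.817  0.142]
side brass [327 219  15  26 275] [0.534 0.023 0.122] [0.572 0.062 0.186] [0.55  0.05  0.158]
side brass [355 240   7  13  69] [0.477 0.066 0.122] [0.494 0.078 0.16 ] [0.486 0.073 0.14 ]
side brass [299 301  11  18 163] [0.552 0.292 0.123] [0.576 0.315 0.168] [0.563 0.307 0.147]
side plate [ 317  225   61   43 1576] [0.516 0.051 0.118] [0.154 0.161 0.008]
side plate [ 270  292   70   55 2670] [0.563 0.305 0.118] [0.155 0.16  0.008]
side case rect ((513.0388793945312, -295.81597900390625), (252.9195098876953, 107.44273376464844), 14.97832202911377) 0.03176505021285544
tray rect ((513.1732788085938, -292.11285400390625), (250.81065368652344, 100.34901428222656), 15.019662857055664) 588
```

View pics/crop.png

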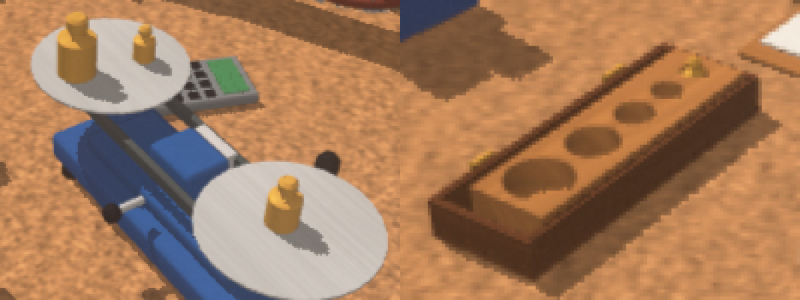

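The left-plate weight's top is about 48–50 mm above the plate, so it is w200 (28 mm) and goes in bore28. It stands at about (0.566, 0.300). The bores in the crop run 22, 28, 38, 48 at about (257,165), (247,172), (235,180), (220,191) in the scene view. The black look-alike stays untouched.

```bash
python3 - <<'E'
from h import *
for u,v in((256.7,165.2),(247.5,172),(235.5,180.2),(220.2,190.7)):print(ray_plane("scene",u,v,.034).round(4))
b=ray_plane("scene",247.5,172,.034)
R=r.sense()["orientation"];s=r.sense()["eef_pos"]
c=np.radians(15);tx=np.array([np.cos(c),np.sin(c),0])
t=b-.08*tx;t[2]=.25
print(t,"delta tool(now)/40mm",(R.T@(t-s)/.04).round(2), "wz",0.0872/.15)
E
```

```text
[ 0.4454 -0.3077  0.034 ]
[ 0.482  -0.2966  0.034 ]
[ 0.5257 -0.2852  0.034 ]
[ 0.5787 -0.2713  0.034 ]
[ 0.40469746 -0.31727554  0.25      ] delta tool(now)/40mm [ 6.8  -5.32 -0.48] wz 0.5813333333333334
```

Call:
send_rows:
  rows: "0.68 -0.53 -0.1 0 0 0 1;0.68 -0.53 -0.1 0 0 0 1;0.68 -0.53 -0.1 0 0 0 1;0.68 -0.53 -0.1 0 0 0 1;0.68 -0.53 -0.1 0 0 0 1"

```text
time_s: 0.6
eef_pos: [0.3141, -0.4632, 0.251]
orientation: [[0.94, 0.342, -0.001], [0.342, -0.94, 0.001], [-0.0, -0.001, -1.0]]
ft_force: [1.0, 0.1, 0.6]
opening: 1.0
finger_force: 0.0
```

Call:
send_rows:
  rows: "0.68 -0.53 0 0 0 0 1;0.68 -0.53 0 0 0 0 1;0.68 -0.53 0 0 0 0 1;0.68 -0.53 0 0 0 0 1;0.68 -0.53 0 0 0 0.58 1"

```text
time_s: 1.1
eef_pos: [0.4056, -0.3172, 0.251]
orientation: [[0.967, 0.257, -0.001], [0.257, -0.967, 0.001], [-0.0, -0.001, -1.0]]
ft_force: [1.1, 0.3, 0.6]
opening: 1.001
finger_force: 0.0
```

Call:
send_rows:
  rows: "0 0 0 0 0 0 1;0 0 0 0 0 0 1"

```text
time_s: 1.3
eef_pos: [0.4056, -0.3177, 0.251]
orientation: [[0.965, 0.262, -0.001], [0.262, -0.965, 0.0], [-0.001, -0.001, -1.0]]
ft_force: [-1.0, -0.7, -0.3]
opening: 1.0
finger_force: 0.0
```

```bash
cat >> h.py <<'E'
def wrist_plane(uv,z,s):
    c=r.get_calibration("wrist");f=240/np.tan(np.radians(c["fov_y"])/2);T=np.array(c["tool_from_camera"])
    uv=np.atleast_2d(np.asarray(uv,float));dx=uv-[c["cx"],c["cy"]];q=np.linalg.norm(dx,axis=1)+1e-9;th=q/f
    d=np.c_[np.sin(th)[:,None]*dx/q[:,None],np.cos(th)]
    R=np.array(s["orientation"]);d=d@(R@T[:3,:3]).T;o=R@T[:3,3]+s["eef_pos"]
    return o+d*((z-o[2])/d[:,2])[:,None]
E
python3 - <<'E'
from h import *
s=r.sense();save("wrist","w0");print(s["time_s"],s["eef_pos"],s["orientation"].round(3).tolist(),s["ft_force"])
import pickle;pickle.dump(s,open("pics/w0.pkl","wb"))
E
```

```text
1.3 [ 0.40555056 -0.31774638  0.25103541] [[0.965, 0.262, -0.001], [0.262, -0.965, 0.0], [-0.001, -0.001, -1.0]] [-1.04299423 -0.6626997  -0.32280979]
```

View pics/w0.png

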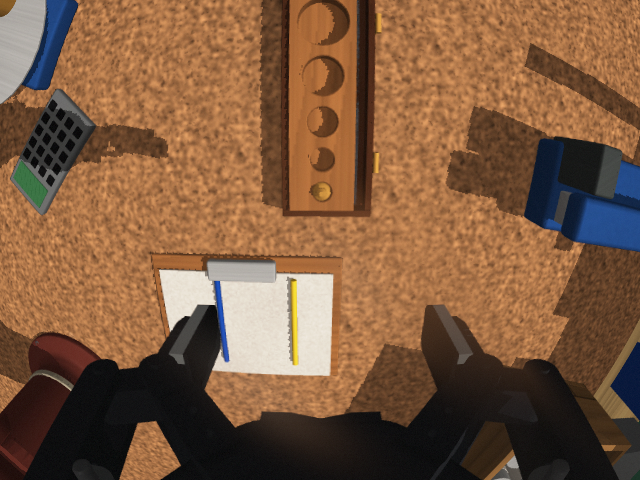

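The wrist view shows the tray with bore28 at (323,121), bore22 at (321,159), bore38 at (323,76) and bore48 at (323,21). The small weight is at (321,192). I'll find each bore mouth from the depth.

```bash
python3 - <<'E'
from h import *
import pickle
s=pickle.load(open("pics/w0.pkl","rb"));z=np.load("pics/w0.npz");p,d=z["p"],z["d"]
# height from depth along the axis
c=r.get_calibration("wrist");f=240/np.tan(np.radians(c["fov_y"])/2);T=np.array(c["tool_from_camera"])
v,u=np.mgrid[0:480,0:640];x=u-c["cx"];y=v-c["cy"];q=np.hypot(x,y)+1e-9;k=np.tan(q/f)/q
P=np.dstack([x*k*d,y*k*d,d])@T[:3,:3].T+T[:3,3];W=P@s["orientation"].T+s["eef_pos"]
Z=W[...,2];print("tray top z",np.median(Z[135:145,300:345]))
top=np.median(Z[135:145,300:345])
for n,(a,b,cx,hw) in {"22":(142,176,321,22),"28":(98,142,323,26),"38":(50,100,323,28)}.items():
    m=np.zeros((480,640),np.uint8);m[a:b,cx-hw:cx+hw]=(Z[a:b,cx-hw:cx+hw]<top-.0025)
    N,L,S,C=cv2.connectedComponentsWithStats(m);i=1+S[1:,4].argmax()
    cn=max(cv2.findContours((L==i).astype(np.uint8),0,cv2.CHAIN_APPROX_NONE)[0],key=len)[:,0]
    Q=wrist_plane(cn,.034,s)[:,:2]*1000
    e=cv2.fitEllipse(Q.astype(np.float32));print(n,S[i],"ellipse",np.round(e[0],1),np.round(e[1],1),"minc",cv2.minEnclosingCircle(Q.astype(np.float32)))
# plain colour check on bore28: left/right, top/bottom pixel edges
t=np.array([.566,.300,.25]);print("to weight, tool units",(s["orientation"].T@(t-s["eef_pos"])/.04).round(2))
E
```

```text
tray top z 0.03415289453052543
22 [310 148  25  23 445] ellipse [ 445.9 -309.2] [21.8 22.9] minc ((445.9385681152344, -309.40777587890625), 11.981037139892578)
28 [307 107  31  30 732] ellipse [ 481.2 -299.9] [28.3 28.8] minc ((481.1990051269531, -299.93707275390625), 14.794265747070312)
38 [ 302   55   42   41 1289] ellipse [ 524.7 -288.5] [37.8 38.6] minc ((524.7929077148438, -288.60467529296875), 19.954139709472656)
to weight, tool units [  7.91 -13.86   0.03]
```

Call:
send_rows:
  rows: "0.53 -0.92 0 0 0 0 1;0.53 -0.92 0 0 0 0 1;0.53 -0.92 0 0 0 0 1;0.53 -0.92 0 0 0 0 1;0.53 -0.92 0 0 0 0 1"

```text
time_s: 1.85
eef_pos: [0.4599, -0.114, 0.2513]
orientation: [[0.967, 0.255, -0.0], [0.255, -0.967, -0.001], [-0.0, 0.001, -1.0]]
ft_force: [0.8, 0.2, 0.2]
opening: 1.002
finger_force: 0.0
```

Call:
send_rows:
  rows: "0.53 -0.92 0 0 0 0 1;0.53 -0.92 0 0 0 0 1;0.53 -0.92 0 0 0 0 1;0.53 -0.92 0 0 0 0 1;0.53 -0.92 0 0 0 0 1"

```text
time_s: 2.35
eef_pos: [0.5156, 0.0911, 0.2512]
orientation: [[0.967, 0.255, 0.0], [0.255, -0.967, -0.001], [-0.0, 0.001, -1.0]]
ft_force: [0.1, -0.7, -0.2]
opening: 0.998
finger_force: 0.0
```

Call:
send_rows:
  rows: "0.53 -0.92 0 0 0 0 1;0.53 -0.92 0 0 0 0 1;0.53 -0.92 0 0 0 0 1;0.53 -0.92 0 0 0 0 1;0 0 0 0 0 0 1"

```text
time_s: 2.85
eef_pos: [0.5585, 0.2622, 0.2504]
orientation: [[0.964, 0.266, -0.001], [0.266, -0.964, 0.005], [0.001, -0.005, -1.0]]
ft_force: [-0.7, 0.8, -0.7]
opening: 0.997
finger_force: 0.0
```

```bash
python3 - <<'E'
from h import *
s=r.sense();p,d=save("wrist","w1");print(s["time_s"],s["eef_pos"],s["orientation"].round(3).tolist(),s["ft_force"].round(2))
import pickle;pickle.dump(s,open("pics/w1.pkl","wb"))
E
```

```text
2.85 [0.55846616 0.26220813 0.25037664] [[0.964, 0.266, -0.001], [0.266, -0.964, 0.005], [0.001, -0.005, -1.0]] [-0.68  0.77 -0.67]
```

View pics/w1.png

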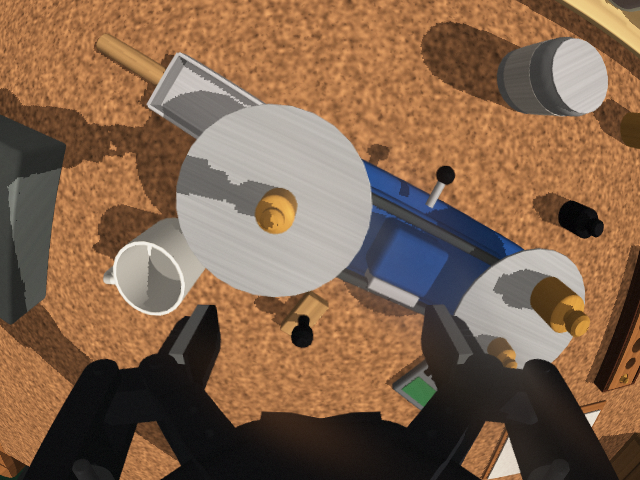

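The wrist view shows w200 at (275,210) on the left plate, clear of the fingers. The mug, stamp and scoop are well below finger height.

```bash
python3 - <<'E'
from h import *
import pickle
s=pickle.load(open("pics/w1.pkl","rb"));z=np.load("pics/w1.npz");p,d=z["p"],z["d"]
c=r.get_calibration("wrist");f=240/np.tan(np.radians(c["fov_y"])/2);T=np.array(c["tool_from_camera"])
v,u=np.mgrid[0:480,0:640];x=u-c["cx"];y=v-c["cy"];q=np.hypot(x,y)+1e-9;k=np.tan(q/f)/q
P=np.dstack([x*k*d,y*k*d,d])@T[:3,:3].T+T[:3,3];W=P@s["orientation"].T+s["eef_pos"]
B=W[180:245,245:310].reshape(-1,3)
for lo,hi in((.1625,.168),(.145,.151)):
    Q=B[(B[:,2]>lo)&(B[:,2]<hi)];e=cv2.minEnclosingCircle((Q[:,:2]*1000).astype(np.float32));print(len(Q),np.median(Q[:,2]),e)
    if lo>.16:t=np.array([*e[0],151.])/1000
print("tool units",(s["orientation"].T@(t-s["eef_pos"])/.04).round(2), r.sense()["eef_pos"])
E
```

```text
392 0.16453693961602706 ((565.6720581054688, 296.3970642089844), 8.004847526550293)
704 0.14802742346028147 ((565.6919555664062, 296.6132507324219), 14.442717552185059)
tool units [ 0.4  -0.76  2.49] [0.55872479 0.25794862 0.25032671]
```

Call:
send_rows:
  rows: "0.21 -0.44 0.5 0 0 0 1;0.21 -0.44 0.5 0 0 0 1;0 0 0 0 0 0 1;0 0 0 0 0 0 1;0 0 0 0 0 0 1"

```text
time_s: 3.4
eef_pos: [0.5671, 0.2916, 0.2125]
orientation: [[0.967, 0.256, 0.002], [0.256, -0.967, -0.001], [0.002, 0.001, -1.0]]
ft_force: [-0.8, 0.4, 0.1]
opening: 1.001
finger_force: 0.0
```

Call:
send_rows:
  rows: "0 -0.13 0.4 0 0 0 1;0 0 0.4 0 0 0 1;0 0 0.4 0 0 0 1;0 0 0.2 0 0 0 1;0 0 0 0 0 0 1"

```text
time_s: 3.9
eef_pos: [0.5645, 0.2977, 0.1551]
orientation: [[0.966, 0.257, -0.001], [0.257, -0.966, -0.001], [-0.001, 0.001, -1.0]]
ft_force: [0.2, -0.5, 0.4]
opening: 1.002
finger_force: 0.0
```

Call:
send_rows:
  rows: "0.02 0.02 0.09 0 0 0 1;0 0 0 0 0 0 0;0 0 0 0 0 0 0;0 0 0 0 0 0 0;0 0 0 0 0 0 0"

```text
time_s: 4.4
eef_pos: [0.5655, 0.2988, 0.1521]
orientation: [[0.966, 0.259, 0.001], [0.259, -0.966, 0.0], [0.001, -0.0, -1.0]]
ft_force: [-0.9, -0.4, -0.5]
opening: 0.5
finger_force: 0.0
```

Call:
send_rows:
  rows: "0 0 0 0 0 0 -1;0 0 0 0 0 0 -1;0 0 0 0 0 0 -1;0 0 0 0 0 0 -1;0 0 0 0 0 0 -1"

```text
time_s: 4.9
eef_pos: [0.5655, 0.2986, 0.152]
orientation: [[0.966, 0.259, 0.0], [0.259, -0.966, 0.0], [0.0, 0.0, -1.0]]
ft_force: [0.1, -1.2, 1.2]
opening: 0.151
finger_force: 58.5
```

Call:
send_rows:
  rows: "0 0 -0.1 0 0 0 -1;0 0 -0.3 0 0 0 -1;0 0 -0.6 0 0 0 -1;0 0 -0.8 0 0 0 -1;0 0 -0.6 0 0 0 -1"

```text
time_s: 5.4
eef_pos: [0.5657, 0.2991, 0.2501]
orientation: [[0.966, 0.259, 0.002], [0.259, -0.966, 0.001], [0.002, -0.001, -1.0]]
ft_force: [0.2, 0.4, -1.3]
opening: 0.15
finger_force: 58.5
```

Call:
send_rows:
  rows: "0 0 0 0 0 0 -1;0 0 0 0 0 0 -1"

```text
time_s: 5.6
eef_pos: [0.5651, 0.2986, 0.2478]
orientation: [[0.966, 0.259, -0.0], [0.259, -0.966, 0.0], [0.0, -0.0, -1.0]]
ft_force: [0.3, 0.4, -3.1]
opening: 0.152
finger_force: 58.6
```

```bash
python3 - <<'E'
from h import *
s=r.sense();print(s["time_s"],s["eef_pos"],s["ft_force"],s["opening"],s["finger_force"])
p,d=save("wrist","w2");a,_=save("side","d2")
W=world("side",_)
i=cv2.resize(p[200:480,200:440,::-1],(480,560),interpolation=3);j=cv2.resize(a[240:340,250:350,::-1],(300,300),interpolation=3)
o=np.zeros((560,780,3),np.uint8);o[:,:480]=i;o[:300,480:]=j;cv2.imwrite("pics/c2.png",o)
E
```

```text
5.6 [0.5650773  0.29856174 0.24777589] [ 0.28130432  0.35362152 -3.11820597] 0.151708698554196 58.59951138496399
```

View pics/c2.png

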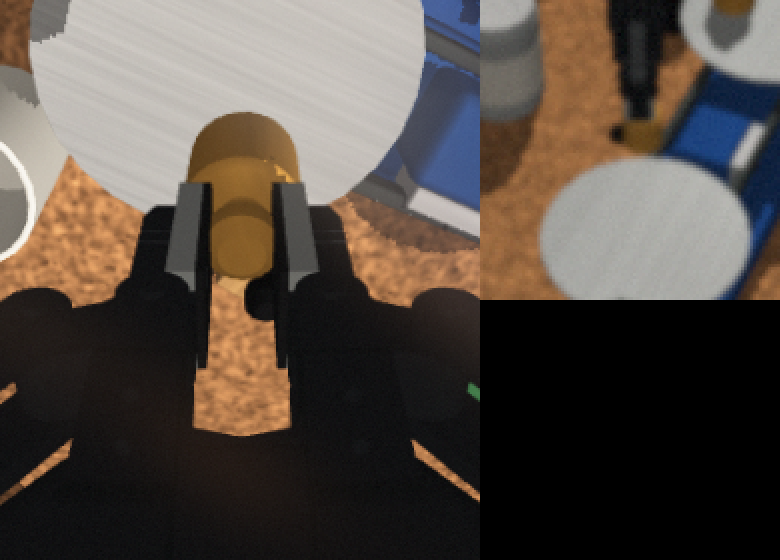

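w200 is gripped by the knob and hangs upright between the pads at crop position (245,230), clear of the plate. Next I'll carry it to the tray.

Call:
send_rows:
  rows: "-0.18 0.43 -0.1 0 0 0 -1;-0.37 0.87 0 0 0 0 -1;-0.37 0.87 0 0 0 0 -1;-0.37 0.87 0 0 0 0 -1;-0.37 0.87 0 0 0 0 -1"

```text
time_s: 6.2
eef_pos: [0.5406, 0.127, 0.251]
orientation: [[0.966, 0.258, -0.002], [0.258, -0.966, -0.002], [-0.002, 0.001, -1.0]]
ft_force: [0.4, -0.8, -2.1]
opening: 0.148
finger_force: 58.7
```

Call:
send_rows:
  rows: "-0.37 0.87 0 0 0 0 -1;-0.37 0.87 0 0 0 0 -1;-0.37 0.87 0 0 0 0 -1;-0.37 0.87 0 0 0 0 -1;-0.37 0.87 0 0 0 0 -1"

```text
time_s: 6.7
eef_pos: [0.5135, -0.0597, 0.2511]
orientation: [[0.966, 0.258, -0.002], [0.258, -0.966, -0.001], [-0.002, 0.0, -1.0]]
ft_force: [1.4, -0.4, -2.0]
opening: 0.148
finger_force: 58.7
```

Call:
send_rows:
  rows: "-0.37 0.87 0 0 0 0 -1;-0.37 0.87 0 0 0 0 -1;-0.37 0.87 0 0 0 0 -1;-0.37 0.87 0 0 0 0 -1;-0.37 0.87 0 0 0 0 -1"

```text
time_s: 7.2
eef_pos: [0.4867, -0.2464, 0.2511]
orientation: [[0.966, 0.257, -0.002], [0.257, -0.966, 0.0], [-0.002, -0.001, -1.0]]
ft_force: [0.2, -0.5, -2.5]
opening: 0.149
finger_force: 58.7
```

Call:
send_rows:
  rows: "-0.37 0.87 0 0 0 0 -1;-0.18 0.43 0 0 0 0 -1;0 0 0 0 0 0 -1;0 0 0 0 0 0 -1;0 0 0 0 0 0 -1"

```text
time_s: 7.7
eef_pos: [0.4811, -0.2982, 0.2514]
orientation: [[0.965, 0.261, -0.001], [0.261, -0.965, 0.002], [-0.0, -0.002, -1.0]]
ft_force: [-0.3, -0.4, -1.1]
opening: 0.148
finger_force: 58.7
```

Call:
send_rows:
  rows: "0 0.05 0.8 0 0 0 -1;0 0 1 0 0 0 -1;0 0 1 0 0 0 -1;0 0 0.8 0 0 0 -1;0 0 0.5 0 0 0 -1"

```text
time_s: 8.2
eef_pos: [0.4809, -0.2992, 0.0852]
orientation: [[0.965, 0.262, -0.003], [0.262, -0.965, 0.003], [-0.002, -0.004, -1.0]]
ft_force: [0.4, -0.7, -2.3]
opening: 0.15
finger_force: 58.8
```

Call:
send_rows:
  rows: "0 0 0 0 0 0 -1;0 0 0 0 0 0 -1"

```text
time_s: 8.4
eef_pos: [0.4824, -0.3009, 0.0882]
orientation: [[0.965, 0.261, 0.001], [0.261, -0.965, 0.0], [0.001, -0.0, -1.0]]
ft_force: [-0.2, -0.1, -0.4]
opening: 0.151
finger_force: 58.7
```

```bash
python3 - <<'E'
from h import *
import pickle
s=r.sense();print(s["time_s"],s["eef_pos"],s["ft_force"])
p,d=save("wrist","w3");pickle.dump(s,open("pics/w3.pkl","wb"))
cv2.imwrite("pics/c3.png",cv2.resize(p[220:400,220:420,::-1],(660,594),interpolation=3))
E
```

```text
8.4 [ 0.4824484  -0.30091891  0.08821845] [-0.22550359 -0.14464971 -0.3643344 ]
```

View pics/c3.png

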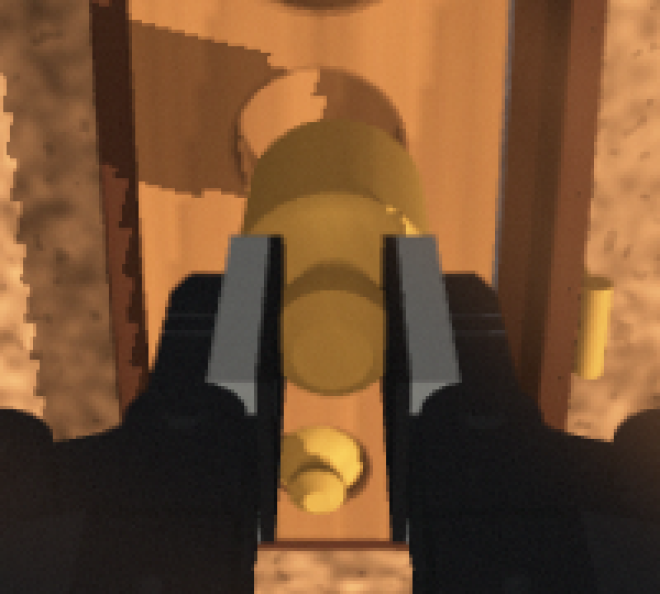

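The crop shows the bore mouth spanning crop columns 237–407 with its far edge at row 67. The weight's foot is centred at about column 335 with its far edge at row 120. I'll turn that into offsets in the tool frame.

```bash
python3 - <<'E'
from h import *
import pickle
s=pickle.load(open("pics/w3.pkl","rb"))
full=lambda a:np.array(a)/3.3+220
def tool(a,z):return (((wrist_plane(full(a),z,s)-s["eef_pos"])@s["orientation"])*1000).round(1)[:,:2]
print("bore L R top",tool([[237,140],[407,140],[322,67]],.034).tolist())
zf=s["eef_pos"][2]-.034
print("foot L R top",tool([[247,180],[423,180],[333,120]],zf+.001).tolist())
print("bore from w0 in tool",((np.array([.4812,-.2999,0])-s["eef_pos"])@s["orientation"]*1000).round(1), r.sense()["eef_pos"])
E
```

```text
bore L R top [[0.9, -14.9], [1.0, 14.6], [14.4, -0.1]]
foot L R top [[2.9, -11.7], [2.9, 15.9], [13.1, 1.8]]
bore from w0 in tool [-1.  -1.3 88.2] [ 0.4829384  -0.30155733  0.08904309]
```

Call:
send_rows:
  rows: "-0.005 -0.05 0.15 0 0 0 -1;0 0 0.15 0 0 0 -1;0 0 0.12 0 0 0 -1;0 0 0 0 0 0 -1;0 0 0 0 0 0 -1"

```text
time_s: 8.95
eef_pos: [0.4808, -0.3001, 0.0708]
orientation: [[0.966, 0.259, -0.0], [0.259, -0.966, 0.0], [-0.0, -0.0, -1.0]]
ft_force: [-0.2, 0.0, -1.6]
opening: 0.15
finger_force: 58.7
```

Call:
send_rows:
  rows: "0 0 0.03 0 0 0 -1;0 0 0.03 0 0 0 -1;0 0 0 0 0 0 -1"

```text
time_s: 9.25
eef_pos: [0.4808, -0.3, 0.0684]
orientation: [[0.966, 0.259, -0.0], [0.259, -0.966, 0.0], [-0.0, -0.0, -1.0]]
ft_force: [-1.3, 0.1, -2.5]
opening: 0.151
finger_force: 58.7
```

Call:
send_rows:
  rows: "0 0 0.025 0 0 0 -1;0 0 0.025 0 0 0 -1;0 0 0 0 0 0 -1"

```text
time_s: 9.55
eef_pos: [0.4814, -0.3, 0.0671]
orientation: [[0.966, 0.259, 0.001], [0.259, -0.966, -0.0], [0.001, 0.0, -1.0]]
ft_force: [-0.7, 0.1, 2.3]
opening: 0.148
finger_force: 59.2
```

```bash
python3 - <<'E'
from h import *
for i in range(4):
    s=r.sense();print(s["eef_pos"].round(4),s["ft_force"].round(2),s["wrist_torque"].round(3),(s["orientation"].T@s["wrist_torque"]).round(3));r.camera("side")
E
```

```text
[ 0.4814 -0.3     0.0671] [-0.71  0.14  2.3 ] [0.163 0.099 0.022] [ 0.183 -0.053 -0.022]
[ 0.4813 -0.3     0.067 ] [0.09 0.75 2.01] [0.174 0.071 0.014] [ 0.187 -0.023 -0.014]
[ 0.4813 -0.3     0.067 ] [0.11 0.78 2.03] [ 0.228  0.001 -0.012] [0.221 0.058 0.012]
[ 0.4813 -0.3     0.067 ] [0.43 0.41 2.99] [0.206 0.036 0.01 ] [ 0.209  0.018 -0.009]
```

Call:
send_rows:
  rows: "0 -0.01 0 0 0 0 -1;0 -0.01 0 0 0 0 -1;0 0 0 0 0 0 -1;0 0 0 0 0 0 -1"

```text
time_s: 10.15
eef_pos: [0.4811, -0.2997, 0.0668]
orientation: [[0.966, 0.259, 0.001], [0.259, -0.966, -0.001], [0.001, 0.001, -1.0]]
ft_force: [1.0, -0.3, 4.9]
opening: 0.151
finger_force: 59.3
```

```bash
python3 - <<'E'
from h import *
for i in range(3):
    s=r.sense();print(s["eef_pos"].round(4),s["ft_force"].round(2),(s["orientation"].T@s["wrist_torque"]).round(3));r.camera("side")
E
```

```text
[ 0.4811 -0.2997  0.0668] [ 1.01 -0.34  4.9 ] [-0.123  0.067 -0.023]
[ 0.4812 -0.2997  0.0668] [ 0.67 -0.31  4.76] [-0.045  0.085 -0.005]
[ 0.4811 -0.2996  0.0668] [ 0.72 -0.2   4.48] [-0.13   0.02  -0.027]
```

Call:
send_rows:
  rows: "0 0 -0.1 0 0 0 -1;0 0 -0.05 0 0 0 -1;0 0 0 0 0 0 -1;0 0 0 0 0 0 -1;0 0 0 0 0 0 -1"

```text
time_s: 10.8
eef_pos: [0.4803, -0.299, 0.0721]
orientation: [[0.966, 0.259, -0.001], [0.259, -0.966, 0.001], [-0.001, -0.001, -1.0]]
ft_force: [-0.6, 0.3, -3.1]
opening: 0.151
finger_force: 58.8
```

```bash
python3 - <<'E'
from h import *
import pickle
s=r.sense();print(s["time_s"],s["eef_pos"],s["ft_force"].round(2),(s["orientation"].T@s["wrist_torque"]).round(3))
p,d=save("wrist","w4");pickle.dump(s,open("pics/w4.pkl","wb"))
cv2.imwrite("pics/c4.png",cv2.resize(p[225:305,270:370,::-1],(750,600),interpolation=cv2.INTER_CUBIC))
E
```

```text
10.8 [ 0.48028977 -0.29902282  0.07211981] [-0.65  0.25 -3.05] [0.009 0.015 0.006]
```

View pics/c4.png

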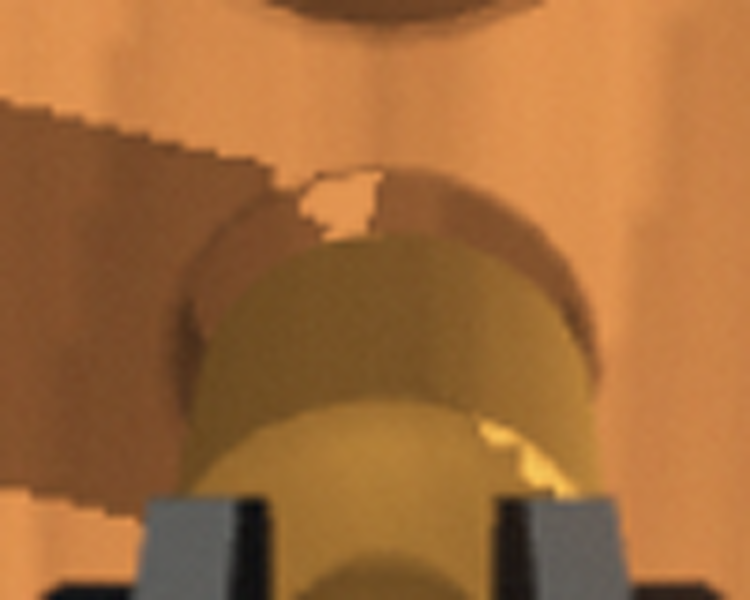

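The crop shows the bore mouth spanning columns 170–600 with its far edge at row 165. The foot spans columns 195–597 with its far edge at row 235.

```bash
python3 - <<'E'
from h import *
import pickle
s=pickle.load(open("pics/w4.pkl","rb"))
full=lambda a:np.array(a)/7.5+[270,225]-.43
def tool(a,z):return (((wrist_plane(full(a),z,s)-s["eef_pos"])@s["orientation"])*1000).round(2)[:,:2]
print("bore L R top",tool([[170,350],[600,370],[385,165]],.034).tolist())
for zf in(.038,.039):print("foot L R top",zf,tool([[195,380],[597,380],[395,235]],zf).tolist())
c,_=None,0
# bore rim arc fit: several points
B=tool([[170,350],[182,290],[215,235],[275,190],[385,165],[440,175],[500,200],[550,245],[585,300],[600,370]],.034)
A=np.c_[2*B,np.ones(len(B))];x=np.linalg.lstsq(A,(B**2).sum(1),rcond=None)[0];print("circle",x[:2],np.sqrt(x[2]+x[:2]@x[:2]))
print(r.sense()["eef_pos"])
E
```

```text
bore L R top [[2.5, -13.48], [0.96, 17.08], [16.5, 1.77]]
foot L R top 0.038 [[1.98, -11.46], [1.99, 16.55], [12.88, 2.46]]
foot L R top 0.039 [[2.44, -11.39], [2.45, 16.47], [13.27, 2.45]]
circle [1.11318436 1.54496333] 15.29144096135765
[ 0.48038759 -0.29907637  0.07219863]
```

Call:
send_rows:
  rows: "0.042 -0.02 0 0 0 0 -1;0 0 0.05 0 0 0 -1;0 0 0.05 0 0 0 -1;0 0 0 0 0 0 -1;0 0 0 0 0 0 -1"

```text
time_s: 11.35
eef_pos: [0.482, -0.298, 0.0684]
orientation: [[0.966, 0.259, -0.0], [0.259, -0.966, 0.0], [-0.0, -0.0, -1.0]]
ft_force: [0.2, -0.8, -2.8]
opening: 0.156
finger_force: 58.8
```

Call:
send_rows:
  rows: "0 0 0.025 0 0 0 -1;0 0 0.025 0 0 0 -1;0 0 0 0 0 0 -1"

```text
time_s: 11.65
eef_pos: [0.482, -0.298, 0.0664]
orientation: [[0.966, 0.259, -0.0], [0.259, -0.966, 0.0], [-0.0, -0.0, -1.0]]
ft_force: [-0.5, 0.3, -2.1]
opening: 0.148
finger_force: 58.8
```

No contact at 66.4 mm, so the foot is entering the bore.

Call:
send_rows:
  rows: "0 0 0.025 0 0 0 -1;0 0 0.025 0 0 0 -1;0 0 0.025 0 0 0 -1;0 0 0 0 0 0 -1"

```text
time_s: 12.05
eef_pos: [0.482, -0.298, 0.0633]
orientation: [[0.966, 0.259, -0.0], [0.259, -0.966, 0.0], [-0.0, -0.0, -1.0]]
ft_force: [-0.3, -0.7, -1.7]
opening: 0.146
finger_force: 58.8
```

Call:
send_rows:
  rows: "0 0 0.04 0 0 0 -1;0 0 0.04 0 0 0 -1;0 0 0.04 0 0 0 -1;0 0 0.04 0 0 0 -1;0 0 0 0 0 0 -1"

```text
time_s: 12.55
eef_pos: [0.482, -0.298, 0.0568]
orientation: [[0.966, 0.259, -0.0], [0.259, -0.966, 0.0], [-0.0, -0.0, -1.0]]
ft_force: [0.3, -1.1, -2.3]
opening: 0.151
finger_force: 58.8
```

Call:
send_rows:
  rows: "0 0 0.04 0 0 0 -1;0 0 0.04 0 0 0 -1;0 0 0.025 0 0 0 -1;0 0 0 0 0 0 -1"

```text
time_s: 12.95
eef_pos: [0.482, -0.298, 0.0527]
orientation: [[0.966, 0.259, -0.0], [0.259, -0.966, 0.0], [-0.0, -0.0, -1.0]]
ft_force: [-0.4, -0.1, -1.6]
opening: 0.15
finger_force: 58.8
```

Call:
send_rows:
  rows: "0 0 0.025 0 0 0 -1;0 0 0 0 0 0 -1"

```text
time_s: 13.15
eef_pos: [0.4821, -0.298, 0.0518]
orientation: [[0.966, 0.259, -0.0], [0.259, -0.966, 0.0], [-0.0, -0.0, -1.0]]
ft_force: [-0.3, -0.7, -2.8]
opening: 0.153
finger_force: 58.8
```

Call:
send_rows:
  rows: "0 0 0.02 0 0 0 -1;0 0 0 0 0 0 -1"

```text
time_s: 13.35
eef_pos: [0.4821, -0.2981, 0.051]
orientation: [[0.966, 0.259, -0.0], [0.259, -0.966, 0.0], [-0.0, -0.0, -1.0]]
ft_force: [-1.5, 0.3, -1.4]
opening: 0.151
finger_force: 58.8
```

Call:
send_rows:
  rows: "0 0 0.02 0 0 0 -1;0 0 0 0 0 0 -1"

```text
time_s: 13.55
eef_pos: [0.4821, -0.298, 0.0502]
orientation: [[0.966, 0.259, -0.0], [0.259, -0.966, 0.0], [-0.0, -0.0, -1.0]]
ft_force: [-0.7, 0.1, -1.6]
opening: 0.151
finger_force: 58.8
```

Call:
send_rows:
  rows: "0 0 0.015 0 0 0 -1;0 0 0 0 0 0 -1"

```text
time_s: 13.75
eef_pos: [0.4822, -0.2982, 0.05]
orientation: [[0.966, 0.259, 0.0], [0.259, -0.966, -0.0], [0.0, 0.0, -1.0]]
ft_force: [-1.4, 1.0, -0.5]
opening: 0.148
finger_force: 59.0
```

The foot is on the bottom at TCP 50.0 mm, as expected. I'll release and retreat.

Call:
send_rows:
  rows: "0 0 0 0 0 0 -0.5;0 0 0 0 0 0 -0.3;0 0 0 0 0 0 0;0 0 0 0 0 0 0;0 0 0 0 0 0 0.3"

```text
time_s: 14.25
eef_pos: [0.4822, -0.2981, 0.0498]
orientation: [[0.966, 0.259, 0.0], [0.259, -0.966, -0.0], [0.0, 0.0, -1.0]]
ft_force: [-0.7, 0.3, 0.1]
opening: 0.644
finger_force: 0.0
```

Call:
send_rows:
  rows: "0 0 0 0 0 0 0.3;0 0 -0.2 0 0 0 0.3;0 0 -0.6 0 0 0 0.3;0 0 -1 0 0 0 0.3;0 0 -1 0 0 0 0.3"

```text
time_s: 14.75
eef_pos: [0.4817, -0.2978, 0.1631]
orientation: [[0.966, 0.259, -0.001], [0.259, -0.966, 0.001], [-0.001, -0.001, -1.0]]
ft_force: [0.2, -1.3, -0.2]
opening: 0.651
finger_force: 0.0
```

Call:
send_rows:
  rows: "-0.7 0 -0.7 0 0 0 0.3;-0.7 0 -0.7 0 0 0 0.3;-0.7 0 0 0 0 0 0.3;0 0 0 0 0 0 0.3;0 0 0 0 0 0 0.3"

```text
time_s: 15.25
eef_pos: [0.4007, -0.3199, 0.2184]
orientation: [[0.966, 0.258, 0.001], [0.258, -0.966, -0.0], [0.001, 0.001, -1.0]]
ft_force: [0.5, 0.0, 0.4]
opening: 0.65
finger_force: 0.0
```

```bash
python3 - <<'E'
from h import *
s=r.sense();print(s["time_s"],s["eef_pos"])
p,d=save("wrist","w5");a,_=save("side","d5")
o=np.zeros((480,780,3),np.uint8);o[:,:480]=cv2.resize(p[0:240,200:440,::-1],(480,480),interpolation=3);o[:300,480:]=cv2.resize(a[170:360,255:445,::-1],(300,300),interpolation=3);cv2.imwrite("pics/c5.png",o)
E
```

```text
15.25 [ 0.40069448 -0.31993039  0.21841898]
```

View pics/c5.png

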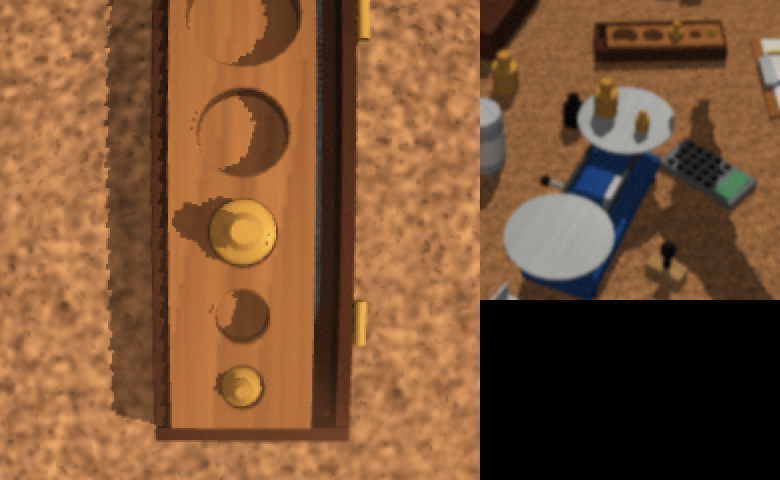

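The w200 stands upright in bore28 at crop position (243,232). The left plate is empty and the other two weights are undisturbed.

```bash
python3 -c "
from workcell import r
print(r.sign_off())"
```

```text
the job is handed in; nothing more can be done
None
```

The 200 g weight (w200) from the left plate is standing upright on the bottom of the 28 mm bore, and the job is handed in at about 15 s on the robot clock; the other two weights and the nearby things were undisturbed in the last pictures.

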